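# Park the humidity probe and crack open the dry box

### The job

Take the humidity probe out of the socket on the dry box's lid and stand it upright in the narrow steel cup, with the lid still shut. Then pull the lid up by its handle past its sticky seal and hold it slightly open, its front edge raised about 35 mm and never swung wide; finish still gripping the handle, with nothing else propping the lid. Leave everything else on the bench where it is.

Things in the scene. Friction and masses are not known exactly. Their poses are not given: they have to be found in the camera images.
- probe_grip (a point): Humidity probe: a stick 170 mm long, a steel shaft 10 mm in diameter and 112 mm long below, then a grey round grip 18 mm in diameter and 58 mm long on top; 50 g. At first it stands upright and loose in the socket on the lid. This point lies on its axis in the middle of the grip part, 140 mm above its foot and 30 mm below its top; z points along the stick, up.
- probe_foot (a point): Centre of the flat foot of the probe's shaft, its lowest point.
- probe: The probe itself; the same point and axes as its foot.
- cup: Narrow straight-walled open steel cup, loose, 350 g, 44 mm in outer diameter, 38 mm in inner diameter, 90 mm high, floor 5 mm thick. Origin at the centre of its underside, z up. It may stand in any of three places on the right of the bench, the lidded jar and the wide beaker in the other two.
- cup_rim (a point): Centre of the cup's mouth, 90 mm above its underside.
- lid_socket (a point): Centre of the mouth of the round black socket on the lid that holds the probe: 24 mm outer, 14 mm inner diameter; it stands 39 mm above the lid's top and is 35 mm deep inside.
- lid_handle (a point): Centre of the steel bar handle on the lid near its front edge (the edge facing the robot). The bar is 10 mm thick (across), 12 mm high and 90 mm long, parallel to the hinge; its centre is 38 mm above the lid's top, with posts 8 mm wide at its two ends, so 74 mm between the posts are free below it.
- drybox: Dry box fixed to the bench: 200 mm deep (x), 240 mm wide (y), 85 mm high, clear walls, closed by a clear lid with a grey frame, 12 mm thick. Origin at the centre of its underside; its -x side is the front. Turned up to about 0.3 rad either way.
- lid_hinge (a point): Middle of the lid's hinge line, along the far top edge of the dry box, at the height of the lid's underside. Its y axis is the hinge line; x points away from the front edge, z is the lid's upward normal. The front edge is 200 mm and the bar 165 mm in front of the hinge, the bar's centre 50 mm above it with the lid shut.
- lid (a joint): Angle of the lid in rad: 0 shut, growing as the front edge rises (0.1 rad lifts the front edge 20 mm; stop at 0.7). The rubber seal holds it with about 10 N at the handle when shut, half of that after 0.015 rad and nothing past 0.05 rad; on top comes the lid's weight, about 3 N at the handle. Let go, it falls shut and sticks again.
- jar: Bystander: round jar with white lid, 64 mm wide, 85 mm high. Origin at its underside.
- beaker: Bystander: wide glass beaker, 74 mm wide, 65 mm high, open. Origin at its underside.
- bottle: Bystander: glass bottle, 76 mm wide, 170 mm high. Origin at its underside.
- dish: Bystander: flat closed glass dish, 60 mm wide, 14 mm high. Origin at its underside.
- vial: Bystander: small amber vial with black cap, 24 mm wide, 45 mm high. Origin at its underside.
- spatula: Bystander: narrow steel lab spatula, 143 mm long, lying flat. Origin at its middle.

How it is judged:
On the way, in this order (a step that is already met when the one before it is completed fails the run):
1. the probe stands upright and released in the cup while the lid is still shut (horizontal distance between probe_foot and cup below 0.021 m and height (world z) of probe_foot below 0.02 m and angle between probe_grip's own z axis and vertical below 0.45 rad and angle between cup's own z axis and vertical below 0.1 rad and height (world z) of cup below 0.01 m and contact force between probe and the arm below 0.1 N and contact force between probe and the fingers below 0.1 N and value of joint lid below 0.03 rad), for 0.3 s.
2. the lid has broken free of its seal (value of joint lid above 0.06 rad), for 0.1 s.
At the end, for the whole second after the job is handed in: The fingers hold the lid still by its handle (over 1 N, grasp point within 55 mm of the bar's centre), open 0.10 to 0.26 rad, no loose thing touching it; the probe stands free of the robot in the upright cup, its foot under 20 mm above the bench, leaning under 0.45 rad (horizontal distance between probe_foot and cup below 0.021 m and height (world z) of probe_foot below 0.02 m and angle between probe_grip's own z axis and vertical below 0.45 rad and angle between cup's own z axis and vertical below 0.1 rad and height (world z) of cup below 0.01 m and contact force between probe and the arm below 0.1 N and contact force between probe and the fingers below 0.1 N and value of joint lid between 0.1 and 0.26 rad and velocity of joint lid between -0.05 and 0.05 rad/s and contact force between lid and the fingers above 1 N and distance between the grasp point and lid_handle below 0.055 m and contact force between lid and probe below 0.1 N and contact force between lid and cup below 0.1 N and contact force between lid and jar below 0.1 N and contact force between lid and beaker below 0.1 N and contact force between lid and bottle below 0.1 N and contact force between lid and dish below 0.1 N and contact force between lid and vial below 0.1 N and contact force between lid and spatula below 0.1 N); the arm keeps its last pose, push and grip.
It fails at once if the lid is swung wide open (over 0.42 rad, front edge 82 mm up) (value of joint lid above 0.42 rad).
It fails at once if the cup is knocked over or shoved more than 60 mm (angle between cup's own z axis and vertical above 0.5 rad or distance of cup from where it was at the start of the episode above 0.06 m).
It fails at once if a bystander is moved more than 40 mm (distance of any of jar, beaker, bottle, dish, vial, spatula from where it was at the start of the episode above 0.04 m).
It also fails if it takes over 51 s, if anything falls off the work surface, if the arm or the gripper's body presses on something with over 40 N, if the wrist force passes 120 N, or if a joint passes its speed limit or range.

### The arm

A 7-joint arm with a two-finger parallel gripper is mounted at the origin on the work surface. World frame = base frame: x ahead of the robot, y to its left, z up, the work surface at z = 0. Lengths are in m, angles in rad, forces in N, time in s.
With the tool pointing down it reaches from about 0.4 to 0.85 m from the base axis. Payload 10.4 kg.
Tool frame: the origin (TCP) lies at the centre of the arm's flange, where the gripper is bolted on; the fingertips stand 173 mm ahead of it and the grasp point (between the pads) lies 155 mm ahead of it; z points along the fingers, y is the direction in which the jaws open and shut (so a half turn about z gives the same grasp; the last joint's range is limited). The gripper opens to 85 mm and grips with 20 to 120 N. Pads are 22 mm wide; open, the fingers measure 114 mm over their backs; the gripper's body (76 mm by 85 mm) begins 54 mm behind the grasp point. The pads swing forward as they close: fully open they stand 13 mm farther back than shut.
Start: joints at [1.202, 0.332, -0.065, 1.46, 0.022, 1.35, -0.088], TCP at [0.212, -0.588, 0.405] pointing down, gripper open.
Joint ranges: [-2.6, 2.6], [-0.5, 2.12], [-1.47, 1.34], [0.16, 2.42], [-1.27, 4.41], [0.06, 2.06], [-2.6, 2.6]. Speed limits (rad/s): [2.22, 2.22, 2.79, 2.79, 3.14, 3.14, 3.14].

### API

Orientations are given as a unit quaternion [x, y, z, w].
In Python, from bench import get_state, snapshot, camera_model, hand_in gives the robot as it stands.
- The arm moves only by the tool apply_moves, never from a script. Its argument "commands" is one flat list of numbers, 7 for each row, row after row: the shift along the tool's x, y, z in m, then the turn, a rotation vector about the tool's x, y, z in rad, then the closure, from 0 (fully open) to 1 (shut). A call has 1 to 8 rows; each row shifts and turns the commanded pose from where the row before left it, along the tool's axes as they then stand; what a row does not reach is not made up. A row lasts 1/12 s, in which the tool goes at most 41.7 mm and 7.16 degrees, less where a joint would pass 70% of its speed; a pose out of reach is approached as far as the arm can. A call is refused whole if a number of a shift passes 0.0417 or a number of a turn 0.125, either way. A call with a gripper value outside its range is refused whole. The fingers move at their own pace and stop on an object; the grip force is fixed at half the most. Time passes only in rows, so rows that do not move let the fingers close. It gives the time, the measured TCP pose, the force and the opening at its end, in the units of the state.
- get_state(): the state, without advancing time (a new reading comes with each control period).
- snapshot(name): name is "side" or "top"; returns (picture, depth): 384x512x3 uint8, red, green, blue; 384x512 float32, m along the optical axis (not along the pixel's ray), 0 where there is no reading.
- camera_model(name): a dict with "fx", "fy", "cx", "cy" (pixels), "T" (4x4, takes a point from camera to world coordinates). Camera axes: x right, y down, z forward; pixel columns grow to the right and rows downward; lengths in m; the calibration is good to about 2 mm. A picture is of the moment at which its call begins. camera_model takes no time and is no camera call.
- hand_in(): hands the job in, once; it reports no verdict.
The state is a dict: "clock": time; "joint_pos": joint angles; "qvel": joint speeds; "joint_efforts": joint torques, N m; "tool_pos": TCP position; "orientation": TCP orientation; "ft_force": force on the tool from outside, world axes, zero at the start; "wrist_torque": the same for the moment, N m; "finger_gap": finger opening in m.
Only numpy, scipy, OpenCV 4.12 (cv2) and the standard library are available. Lean on these libraries where they do the work, as an engineer would, in place of code of your own. Each camera call takes 0.05 s, during which the arm holds its last target. There are 200 camera calls.

## Working session

There is one attempt and no reset: what is moved stays moved. The work goes in short steps, Python scripts to look and compute and a tool call to move; the robot and the scene stay as the last step left them, time stands still between calls to the robot, and variables do not carry over. Pictures are saved under pics/ and viewed, about 8 in all and at most 12, crops included, and the job is handed in when it is done.

Besides the shell and the picture viewer there is one more tool, called after ">>>" as a command line: name --argument value ..., lists and objects as JSON in quotes. apply_moves: Moves the arm, as the interface text tells. Its arguments: {"type":"object","properties":{"commands":{"type":"array"}},"required":["commands"]}

```bash
mkdir -p pics; cat > h.py <<'E'
import numpy as np, cv2
from bench import get_state, snapshot, camera_model, hand_in
def pts(name, depth):
    m=camera_model(name); v,u=np.mgrid[0:384,0:512]
    P=np.stack([(u-m['cx'])*depth/m['fx'],(v-m['cy'])*depth/m['fy'],depth],-1)
    T=np.array(m['T']); return P@T[:3,:3].T+T[:3,3]
def ray(name,u,v,z):
    m=camera_model(name);T=np.array(m['T'])
    d=T[:3,:3]@np.array([(u-m['cx'])/m['fx'],(v-m['cy'])/m['fy'],1]);o=T[:3,3]
    return o+d*(z-o[2])/d[2]
E
python3 - <<'E'
from h import *
s=get_state(); print({k:np.round(v,3) for k,v in s.items()})
for n in ('top','side'):
    im,d=snapshot(n); np.savez(n+'0.npz',im=im,d=d)
    cv2.imwrite(f'pics/{n}0.png',cv2.resize(im[:,:,::-1],(800,600)))
    print(n,np.round(camera_model(n)['T'],3).tolist(),camera_model(n)['fx'])
E
```

```text
{'clock': np.float64(0.0), 'joint_pos': array([ 1.202,  0.333, -0.065,  1.461,  0.022,  1.35 , -0.088]), 'qvel': array([-0.   ,  0.   ,  0.001, -0.002,  0.   , -0.002, -0.   ]), 'joint_efforts': array([-0.0000e+00, -6.2545e+01,  4.9000e-02, -3.9160e+01,  1.6000e-02,
        1.0000e-02,  0.0000e+00]), 'tool_pos': array([ 0.212, -0.588,  0.404]), 'orientation': array([ 0.985,  0.172, -0.   , -0.001]), 'ft_force': array([ 0.577,  0.164, -0.52 ]), 'wrist_torque': array([-0.015,  0.044,  0.004]), 'finger_gap': np.float64(0.086)}
top [[-0.014, -0.997, 0.082, 0.471], [-1.0, 0.011, -0.029, 0.002], [0.028, -0.082, -0.996, 1.06], [0.0, 0.0, 0.0, 1.0]] 366.2213923767905
side [[-0.818, -0.338, 0.465, 0.08], [-0.575, 0.49, -0.655, 0.653], [-0.007, -0.804, -0.595, 0.768], [0.0, 0.0, 0.0, 1.0]] 450.4321605102863
```

View pics/top0.png

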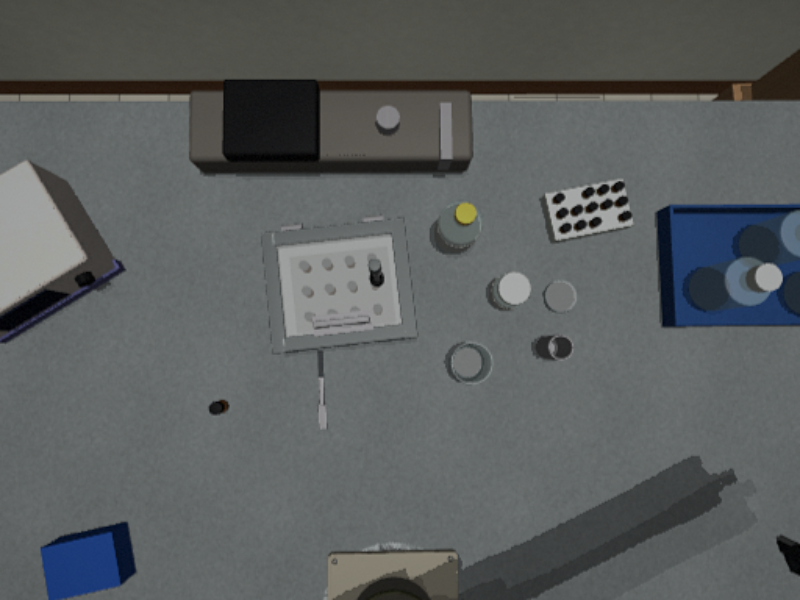

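View pics/side0.png

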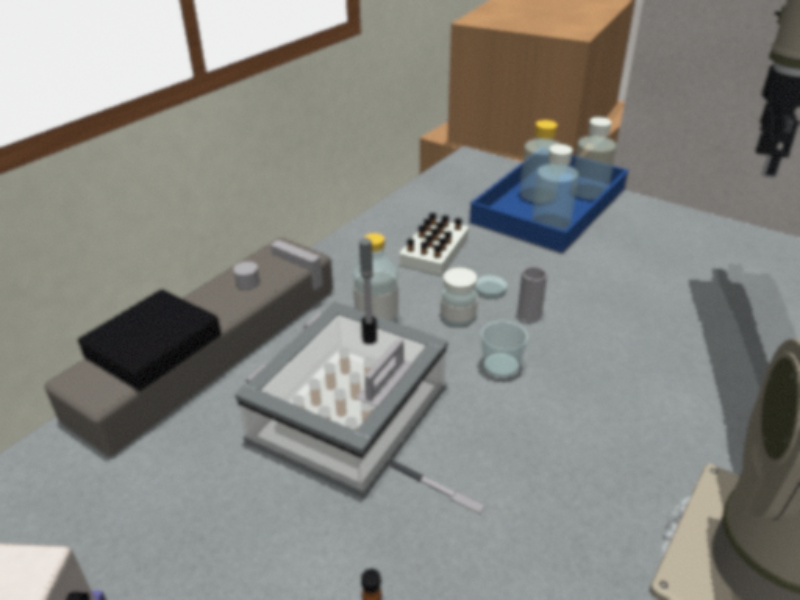

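The top view (800x600 scale) shows the dry box around (340,285), the probe grip at (375,266), its socket at (377,280), the handle bar at (341,322) and the cup at (558,348). The jar is at (512,290), the beaker at (470,362) and the bottle at (460,225). The side view shows the probe upright at (367,260-330), the handle at (385,370) and the cup at (533,295).

```bash
python3 - <<'E'
from h import *
D={n:np.load(n+'0.npz') for n in('top','side')}
P={n:pts(n,D[n]['d']) for n in D}
for n in D:
    p=P[n]; z=p[...,2]
    print(n,'bench z',np.median(z[(abs(z)<.02)&(D[n]['d']>0)]))
T=P['top'];S=P['side']
def box(p,x0,x1,y0,y1,z0,z1): return (p[...,0]>x0)&(p[...,0]<x1)&(p[...,1]>y0)&(p[...,1]<y1)&(p[...,2]>z0)&(p[...,2]<z1)
# lid frame: top px region
sc=.64
print('bar', ray('top',341*sc,322*sc,.141),'probe top',ray('top',375*sc,264*sc,.271),'socket',ray('top',377*sc,281*sc,.136),'cup',ray('top',560*sc,348*sc,.09))
b=ray('top',341*sc,322*sc,.141)
for n in D:
    p=P[n]
    m=box(p,b[0]-.04,b[0]+.04,b[1]-.07,b[1]+.07,.122,.16)
    q=p[m];print(n,'bar n',len(q), q.mean(0) if len(q) else '')
    if len(q)>5:
        (cx,cy),(w,h),a=cv2.minAreaRect(q[:,:2].astype(np.float32));print('  rect',cx,cy,w,h,a,'z',np.percentile(q[:,2],[5,50,95]))
    for lo,hi in((.14,.18),(.215,.245),(.245,.265),(.265,.29)):
        q=p[box(p,.4,.75,-.05,.12,lo,hi) & ~box(p,.4,.75,-.2,-.08,0,1)]
        q=q[np.hypot(*(q[:,:2]-ray('top',376*sc,272*sc,.2)[:2]).T)<.04]
        print(n,'probe',lo,len(q),q.mean(0) if len(q) else '',q.std(0) if len(q) else '')
    c=ray('top',560*sc,348*sc,.09)
    q=p[box(p,c[0]-.05,c[0]+.05,c[1]-.05,c[1]+.04,.075,.1)]
    print(n,'cup rim',len(q)); 
    if len(q)>4:
        r=cv2.minEnclosingCircle(q[:,:2].astype(np.float32));print('  ',r,q.mean(0),q[:,2].max())
m=(abs(T[...,2]-.097)<.006)&box(T,.3,.85,-.15,.3,0,1)
k=cv2.morphologyEx(m.astype(np.uint8),cv2.MORPH_OPEN,np.ones((3,3)))
nn,l,st,ce=cv2.connectedComponentsWithStats(k);i=1+st[1:,4].argmax();print(st[i])
q=T[l==i][:,:2].astype(np.float32);print('lid rect',cv2.minAreaRect(q),cv2.boxPoints(cv2.minAreaRect(q)))
for n in D: 
    c=cv2.cvtColor(D[n]['im'],cv2.COLOR_RGB2BGR)
a=cv2.resize(D['top']['im'][150:245,165:275,::-1],None,fx=5,fy=5,interpolation=2)
b2=cv2.resize(D['top']['im'][175:245,280:380,::-1],None,fx=3,fy=3,interpolation=2)
c=cv2.resize(D['side']['im'][140:280,150:360,::-1],None,fx=2.4,fy=2.4)[:475]
cv2.imwrite('pics/c1.png',cv2.resize(a,(550,475)));cv2.imwrite('pics/c2.png',b2)
E
```

```text
top bench z 0.0012156327245675946
side bench z 0.00026462688646206045
bar [0.51763934 0.07670865 0.141     ] probe top [0.59112576 0.01866598 0.271     ] socket [0.5838056  0.01851872 0.136     ] cup [ 0.47139959 -0.2909339   0.09      ]
top bar n 151 [0.51870246 0.07748129 0.14187824]
  rect 0.5188325643539429 0.07829640805721283 0.009916453622281551 0.0885544866323471 5.929368019104004 z [0.13876488 0.14223424 0.14492374]
top probe 0.14 10 [0.58699047 0.01908439 0.15379984] [0.00220121 0.00528881 0.01256834]
top probe 0.215 14 [0.58321091 0.02028427 0.23066997] [0.00184586 0.00508792 0.00792987]
top probe 0.245 11 [0.58316919 0.01882563 0.25746536] [0.0015681  0.00494091 0.00617648]
top probe 0.265 52 [0.58980701 0.01973947 0.27197393] [0.00440592 0.0043873  0.00130999]
top cup rim 99
   ((0.4729093313217163, -0.29150545597076416), 0.02191818132996559) [ 0.47219858 -0.29198989  0.08699465] 0.09546312655460332
side bar n 241 [0.51583679 0.08462751 0.13755617]
  rect 0.517932116985321 0.07901674509048462 0.01203412376344204 0.09248221665620804 5.422995567321777 z [0.12603035 0.13984826 0.1429678 ]
side probe 0.14 59 [0.58765628 0.02341241 0.16048932] [0.00266087 0.00192803 0.01205   ]
side probe 0.215 96 [0.58548519 0.02578016 0.23096945] [0.00421842 0.00375141 0.00863862]
side probe 0.245 67 [0.58582961 0.02568366 0.25517414] [0.0042873  0.00409148 0.00557639]
side probe 0.265 47 [0.58780329 0.02326748 0.27000957] [0.0045782  0.00465093 0.00214197]
side cup rim 167
   ((0.47265544533729553, -0.289068341255188), 0.023530563339591026) [ 0.47151342 -0.28943426  0.0833977 ] 0.09238308075206181
[ 167  138  100   88 6802]
lid rect ((0.5881089568138123, 0.0849742591381073), (0.21425263583660126, 0.24410900473594666), 5.741525173187256) [[ 0.46930963  0.19569945]
 [ 0.4937305  -0.04718494]
 [ 0.7069083  -0.02575094]
 [ 0.6824874   0.21713346]]
```

View pics/c1.png

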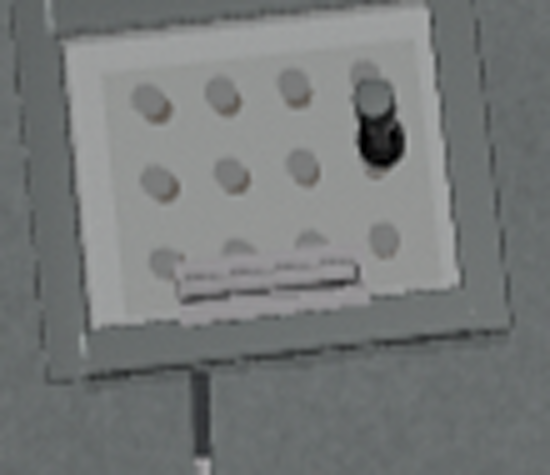

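View pics/c2.png

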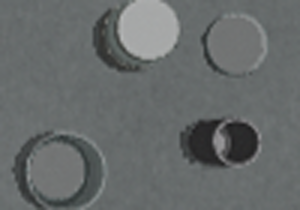

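The top crop shows the handle bar along (180-355, 265-300), tilted about 0.1 rad with the box. The probe top is at (375,98), above its black socket at (381,150). In the second crop, the cup mouth is at (240,142), clear of the jar and dish. Sizes and heights agree with the spec: bar 10x89 mm with its top at 0.141, probe top at 0.271, cup radius 22 mm.

I'll start by raising the arm and turning the jaws across the bar.

>>> apply_moves --commands '[0,0,-0.008,0,0,-0.12,0,0,0,-0.008,0,0,-0.12,0,0,0,-0.008,0,0,-0.12,0,0,0,-0.008,0,0,-0.12,0,0,0,-0.008,0,0,-0.12,0,0,0,-0.008,0,0,-0.12,0,0,0,-0.008,0,0,-0.12,0,0,0,-0.008,0,0,-0.12,0]'

```text
clock: 0.77
tool_pos: [0.2118, -0.5879, 0.4687]
orientation: [0.793, 0.61, 0.0, -0.0]
ft_force: [-0.4, 0.5, 1.1]
finger_gap: 0.085
```

>>> apply_moves --commands '[0,0,0,0,0,-0.12,0,0,0,0,0,0,-0.12,0,0,0,0,0,0,-0.12,0,0,0,0,0,0,-0.005,0]'

```text
clock: 1.1
tool_pos: [0.2118, -0.588, 0.4683]
orientation: [0.669, 0.743, 0.0, -0.0]
ft_force: [-0.0, 0.6, 0.4]
finger_gap: 0.0854
```

>>> apply_moves --commands '[0.0237,0.0182,0,0,0,0,0,0.0237,0.0182,0,0,0,0,0,0.0237,0.0182,0,0,0,0,0,0.0237,0.0182,0,0,0,0,0,0.0237,0.0182,0,0,0,0,0,0.0237,0.0182,0,0,0,0,0,0.0237,0.0182,0,0,0,0,0,0.0237,0.0182,0,0,0,0,0]'

```text
clock: 1.77
tool_pos: [0.3383, -0.3834, 0.4686]
orientation: [0.673, 0.74, -0.0, -0.0]
ft_force: [-0.3, -0.5, -1.1]
finger_gap: 0.0856
```

>>> apply_moves --commands '[0.0237,0.0182,0,0,0,0,0,0.0237,0.0182,0,0,0,0,0,0.0237,0.0182,0,0,0,0,0,0.0237,0.0182,0,0,0,0,0,0.0237,0.0182,0,0,0,0,0,0.0237,0.0182,0,0,0,0,0,0.0237,0.0182,0,0,0,0,0,0.0237,0.0182,0,0,0,0,0]'

```text
clock: 2.43
tool_pos: [0.4642, -0.1802, 0.4687]
orientation: [0.673, 0.74, -0.0, 0.0]
ft_force: [0.1, -0.8, 0.3]
finger_gap: 0.0855
```

>>> apply_moves --commands '[0.0237,0.0182,0,0,0,0,0,0.0237,0.0182,0,0,0,0,0,0.0237,0.0182,0,0,0,0,0,0.0237,0.0182,0,0,0,0,0,0.0237,0.0182,0,0,0,0,0,0.0237,0.0182,0,0,0,0,0,0.0237,0.0182,0,0,0,0,0,0,0,0,0,0,0,0]'

```text
clock: 3.1
tool_pos: [0.5751, 0.0019, 0.4681]
orientation: [0.67, 0.742, 0.001, -0.001]
ft_force: [-0.6, 0.3, 0.7]
finger_gap: 0.0858
```

>>> apply_moves --commands '[0.018,0.0158,0,0,0,0,0,0,0,0,0,0,0,0,0,0,0.017,0,0,0,0,0,0,0.017,0,0,0,0,0,0,0.017,0,0,0,0,0,0,0.017,0,0,0,0,0,0,0,0,0,0,0]'

```text
clock: 3.68
tool_pos: [0.587, 0.0148, 0.3973]
orientation: [0.672, 0.74, -0.002, -0.002]
ft_force: [0.2, -1.2, -0.0]
finger_gap: 0.0851
```

```bash
python3 - <<'E'
from h import *
print(get_state()['tool_pos'])
im,d=snapshot('side'); cv2.imwrite('pics/s1.png',cv2.resize(im[60:300,140:400,::-1],(780,720))[:600])
E
```

```text
[0.58700219 0.01483367 0.39725531]
```

View pics/s1.png

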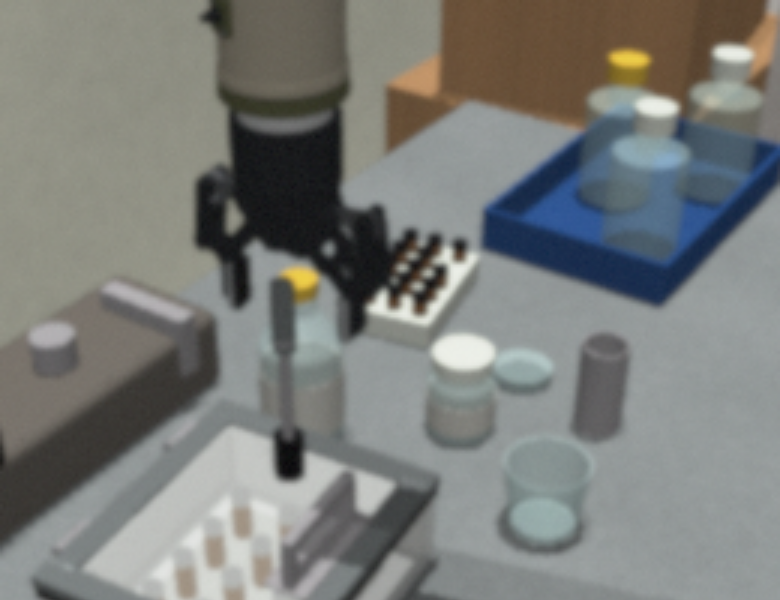

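The probe at (283,310) sits between the open fingers at (235,285) and (352,310). It is a few mm off centre along the pads, so I'll settle, correct and close.

>>> apply_moves --commands '[0.006,0.0,-0.002,0,0,0,0,0,0,0,0,0,0,0,0,0,0,0,0,0,0,0,0,0,0,0,0,0]'

```text
clock: 4.07
tool_pos: [0.5874, 0.0219, 0.4037]
orientation: [0.671, 0.742, 0.0, 0.001]
ft_force: [-0.4, -0.1, -0.1]
finger_gap: 0.0854
```

>>> apply_moves --commands '[0,0.001,0.003,0,0,0,0.5,0,0,0,0,0,0,1,0,0,0,0,0,0,1,0,0,0,0,0,0,1,0,0,0,0,0,0,1,0,0,0,0,0,0,1,0,0,0,0,0,0,1,0,0,0,0,0,0,1]'

```text
clock: 4.73
tool_pos: [0.5884, 0.0217, 0.3999]
orientation: [0.671, 0.742, 0.0, 0.0]
ft_force: [0.7, 0.7, 1.1]
finger_gap: 0.0167
```

>>> apply_moves --commands '[0,0,-0.004,0,0,0,1,0,0,-0.008,0,0,0,1,0,0,-0.01,0,0,0,1,0,0,-0.01,0,0,0,1,0,0,-0.012,0,0,0,1,0,0,-0.012,0,0,0,1,0,0,-0.006,0,0,0,1,0,0,0,0,0,0,1]'

```text
clock: 5.4
tool_pos: [0.5884, 0.022, 0.4638]
orientation: [0.671, 0.742, 0.001, 0.001]
ft_force: [-0.8, -0.2, 0.3]
finger_gap: 0.0165
```

```bash
python3 - <<'E'
from h import *
s=get_state();print(s['tool_pos'],s['finger_gap'])
im,d=snapshot('side'); p=pts('side',d); t=s['tool_pos']
for lo,hi in((.15,.165),(.165,.18),(.18,.2),(.2,.23),(.255,.275)):
    m=(p[...,2]>lo)&(p[...,2]<hi)&(np.hypot(p[...,0]-t[0],p[...,1]-t[1])<.03)
    q=p[m];print(lo,len(q),q.mean(0) if len(q) else '')
m=(np.hypot(p[...,0]-t[0],p[...,1]-t[1])<.02)&(p[...,2]>.14);print('min z',np.sort(p[m][:,2])[:5])
cv2.imwrite('pics/s2.png',cv2.resize(im[60:260,140:400,::-1],(780,600)))
E
```

```text
[0.58838014 0.02197784 0.46379356] 0.01646321836689768
0.15 1 [0.58926198 0.0228121  0.16474175]
0.165 18 [0.58698354 0.02311989 0.1720644 ]
0.18 34 [0.58609948 0.02360834 0.19062568]
0.2 52 [0.58645448 0.02325936 0.21581746]
0.255 35 [0.58593298 0.02370438 0.26503209]
min z [0.16474175 0.16519746 0.16569007 0.16859703 0.16873505]
```

View pics/s2.png

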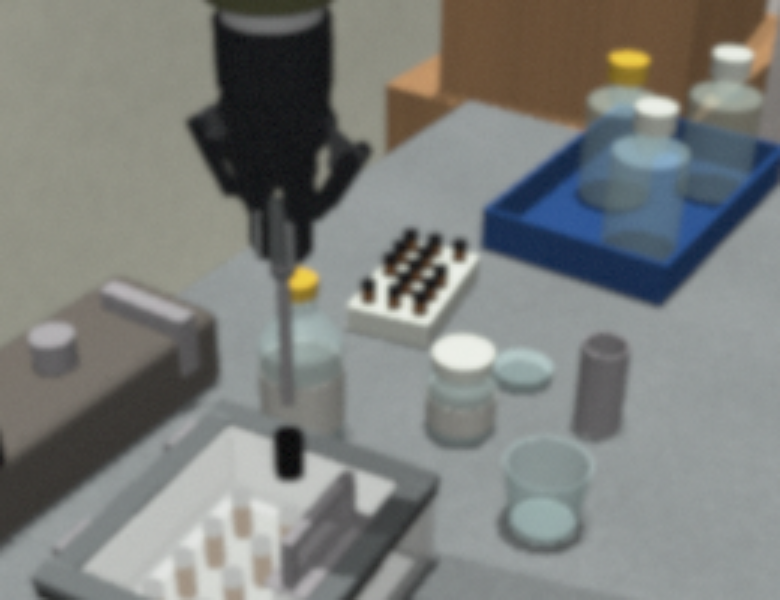

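The probe is out of the socket and hangs vertical, shaft at (287,270-400), foot about 0.165 m up. Next I'll carry it over the cup at (603,345).

>>> apply_moves --commands '[-0.008,-0.004,0,0,0,0,1,-0.014,-0.007,0,0,0,0,1,-0.02,-0.01,0,0,0,0,1,-0.022,-0.011,0,0,0,0,1,-0.022,-0.011,0,0,0,0,1,-0.022,-0.011,0,0,0,0,1,-0.022,-0.011,0,0,0,0,1,-0.022,-0.011,0,0,0,0,1]'

```text
clock: 6.12
tool_pos: [0.5267, -0.1389, 0.461]
orientation: [0.671, 0.741, -0.0, -0.0]
ft_force: [0.9, 0.6, -0.2]
finger_gap: 0.0166
```

>>> apply_moves --commands '[-0.022,-0.011,0,0,0,0,1,-0.022,-0.011,0,0,0,0,1,-0.022,-0.011,0,0,0,0,1,-0.022,-0.01,0,0,0,0,1,-0.02,-0.01,0,0,0,0,1,-0.018,-0.008,0,0,0,0,1,-0.014,-0.007,0,0,0,0,1,-0.007,-0.003,0,0,0,0,1]'

```text
clock: 6.78
tool_pos: [0.4701, -0.2933, 0.4608]
orientation: [0.672, 0.74, -0.001, -0.001]
ft_force: [-0.1, -1.0, 0.5]
finger_gap: 0.0165
```

>>> apply_moves --commands '[0,0,0,0,0,0,1,0,0,0,0,0,0,1,0,0,0,0,0,0,1]'

```text
clock: 7.03
tool_pos: [0.4723, -0.2893, 0.4616]
orientation: [0.67, 0.742, 0.0, -0.0]
ft_force: [0.1, 0.3, 0.0]
finger_gap: 0.0164
```

```bash
python3 - <<'E'
from h import *
s=get_state();print(s['tool_pos'],s['orientation'],s['finger_gap'])
t=s['tool_pos']
for n in('side','top'):
    im,d=snapshot(n); p=pts(n,d)
    for lo,hi in((.16,.18),(.18,.2),(.2,.23)):
        q=p[(p[...,2]>lo)&(p[...,2]<hi)&(np.hypot(p[...,0]-t[0],p[...,1]-t[1])<.04)]
        print(n,lo,len(q),q.mean(0) if len(q) else '')
    q=p[(p[...,2]>.075)&(p[...,2]<.1)&(np.hypot(p[...,0]-.4727,p[...,1]+.29)<.04)]
    print('cup',len(q), cv2.minEnclosingCircle(q[:,:2].astype(np.float32)) if len(q)>4 else '')
    if n=='side': cv2.imwrite('pics/s3.png',cv2.resize(im[40:260,230:450,::-1],(600,600)))
E
```

```text
[ 0.47229075 -0.28925797  0.46159512] [ 6.70290017e-01  7.42099198e-01  2.26278067e-04 -1.49957980e-04] 0.01640994425371948
side 0.16 19 [ 0.47032711 -0.28710627  0.17187846]
side 0.18 27 [ 0.47039538 -0.28624294  0.18926775]
side 0.2 45 [ 0.47079708 -0.28736293  0.215158  ]
cup 158 ((0.4709142744541168, -0.28892937302589417), 0.02495233714580536)
top 0.16 8 [ 0.47162422 -0.28703451  0.17093572]
top 0.18 11 [ 0.47185725 -0.28678356  0.18973285]
top 0.2 18 [ 0.47203375 -0.28733708  0.21536647]
cup 99 ((0.4730028808116913, -0.2912318706512451), 0.022312872111797333)
```

View pics/s3.png

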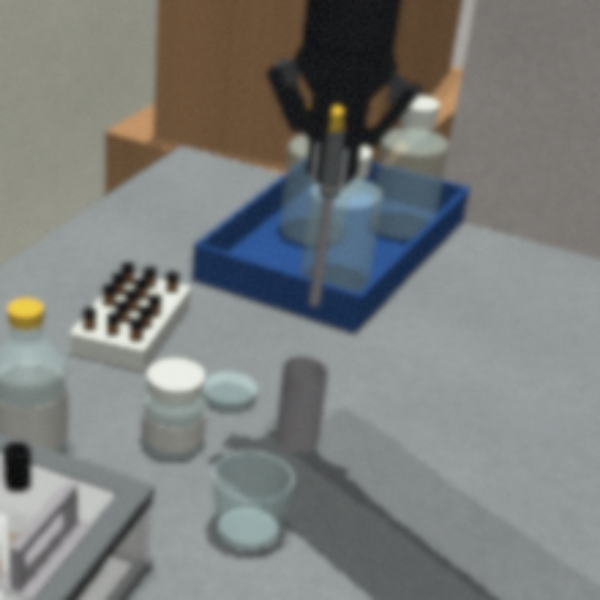

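The probe hangs vertically over the cup mouth at (303,370), and both views put it within about 2 mm of the cup axis. Lowering.

>>> apply_moves --commands '[0,0,0.008,0,0,0,1,0,0,0.012,0,0,0,1,0,0,0.015,0,0,0,1,0,0,0.015,0,0,0,1,0,0,0.015,0,0,0,1,0,0,0.015,0,0,0,1,0,0,0.015,0,0,0,1,0,0,0.012,0,0,0,1]'

```text
clock: 7.8
tool_pos: [0.4715, -0.29, 0.3523]
orientation: [0.671, 0.742, -0.0, -0.001]
ft_force: [-0.5, -0.1, -0.4]
finger_gap: 0.0163
```

>>> apply_moves --commands '[0,0,0.012,0,0,0,1,0,0,0.01,0,0,0,1,0,0,0.01,0,0,0,1,0,0,0.006,0,0,0,1,0,0,0.004,0,0,0,1,0,0,0,0,0,0,1,0,0,0,0,0,0,1]'

```text
clock: 8.38
tool_pos: [0.472, -0.2905, 0.313]
orientation: [0.671, 0.742, 0.0, 0.0]
ft_force: [-0.0, -1.3, -0.1]
finger_gap: 0.0165
```

>>> apply_moves --commands '[0,0,0.003,0,0,0,1,0,0,0.002,0,0,0,1,0,0,0.002,0,0,0,1,0,0,0,0,0,0,1,0,0,0,0,0,0,1]'

```text
clock: 8.8
tool_pos: [0.4718, -0.2905, 0.3057]
orientation: [0.671, 0.742, -0.0, -0.0]
ft_force: [-0.0, -0.3, 0.1]
finger_gap: 0.0166
```

>>> apply_moves --commands '[0,0,0.001,0,0,0,1,0,0,0,0,0,0,1,0,0,0,0,0,0,1]'

```text
clock: 9.05
tool_pos: [0.4719, -0.2905, 0.3048]
orientation: [0.671, 0.742, -0.0, 0.0]
ft_force: [0.5, 0.4, -0.6]
finger_gap: 0.0164
```

>>> apply_moves --commands '[0,0,0.0005,0,0,0,1,0,0,0,0,0,0,0.65,0,0,0,0,0,0,0.5,0,0,0,0,0,0,0.2,0,0,0,0,0,0,0,0,0,0,0,0,0,0,0,0,0,0,0,0,0,0,0,0,0,0,0,0]'

```text
clock: 9.72
tool_pos: [0.4719, -0.2905, 0.3042]
orientation: [0.671, 0.742, -0.0, 0.0]
ft_force: [-0.0, -0.6, -0.2]
finger_gap: 0.0854
```

>>> apply_moves --commands '[0,0,-0.01,0,0,0,0,0,0,-0.015,0,0,0,0,0,0,-0.02,0,0,0,0,0,0,-0.02,0,0,0,0,0,0,-0.02,0,0,0,0,0,0,-0.015,0,0,0,0,0,0,0,0,0,0,0,0,0,0,0,0,0,0]'

```text
clock: 10.38
tool_pos: [0.472, -0.2904, 0.4055]
orientation: [0.671, 0.742, 0.0, 0.001]
ft_force: [-0.3, -1.0, -0.6]
finger_gap: 0.0855
```

```bash
python3 - <<'E'
from h import *
s=get_state();print(s['tool_pos'],s['orientation'],s['finger_gap'])
im,d=snapshot('side'); p=pts('side',d)
for lo,hi in((.1,.115),(.12,.14),(.14,.16),(.16,.172),(.172,.185)):
    q=p[(p[...,2]>lo)&(p[...,2]<hi)&(np.hypot(p[...,0]-.472,p[...,1]+.29)<.06)]
    print(lo,len(q),q.mean(0) if len(q) else '')
q=p[(p[...,2]>.075)&(p[...,2]<.093)&(np.hypot(p[...,0]-.4727,p[...,1]+.29)<.04)]
print('cup',len(q), cv2.minEnclosingCircle(q[:,:2].astype(np.float32)))
cv2.imwrite('pics/s4.png',cv2.resize(im[40:260,230:450,::-1],(600,600)))
E
```

```text
[ 0.47199773 -0.29041918  0.40545302] [6.70888278e-01 7.41557678e-01 6.20674018e-05 1.06013539e-03] 0.08548716966850177
0.1 16 [ 0.46908005 -0.28845307  0.10689664]
0.12 43 [ 0.46848109 -0.28532024  0.13063687]
0.14 47 [ 0.46832953 -0.28565585  0.15032223]
0.16 30 [ 0.46731107 -0.28533905  0.16683094]
0.172 22 [ 0.47052516 -0.28982301  0.17489539]
cup 157 ((0.47045382857322693, -0.2909030020236969), 0.024395745247602463)
```

View pics/s4.png

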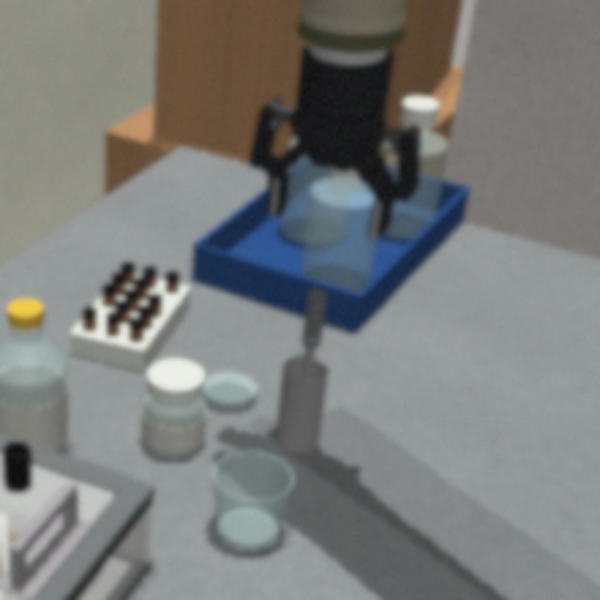

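The probe stands released and near upright in the cup: grip at (315,320), top at 0.175 m, cup unmoved. Now over to the handle.

>>> apply_moves --commands '[0.01,0.0023,0,0,0,0,0,0.018,0.0041,0,0,0,0,0,0.024,0.0055,0,0,0,0,0,0.024,0.0055,0,0,0,0,0,0.024,0.0055,0,0,0,0,0,0.024,0.0055,0,0,0,0,0,0.024,0.0055,0,0,0,0,0,0.024,0.0055,0,0,0,0,0]'

```text
clock: 11.1
tool_pos: [0.4935, -0.1133, 0.4034]
orientation: [0.671, 0.742, -0.0, -0.001]
ft_force: [0.0, -0.1, 0.5]
finger_gap: 0.0853
```

>>> apply_moves --commands '[0.024,0.0055,0,0,0,0,0,0.024,0.0055,0,0,0,0,0,0.024,0.0055,0,0,0,0,0,0.024,0.0055,0,0,0,0,0,0.024,0.0055,0,0,0,0,0,0.024,0.0055,0,0,0,0,0,0.024,0.0055,0,0,0,0,0,0.014,0.0032,0,0,0,0,0]'

```text
clock: 11.77
tool_pos: [0.5164, 0.0734, 0.4035]
orientation: [0.67, 0.743, -0.0, -0.001]
ft_force: [-0.5, 0.0, -0.3]
finger_gap: 0.0854
```

>>> apply_moves --commands '[0.0085,0.0019,0,0,0,0,0,0,0,0,0,0,0,0,0,0,0,0,0,0,0,0,0,0,0,0,0,0]'

```text
clock: 12.1
tool_pos: [0.5182, 0.0774, 0.4039]
orientation: [0.671, 0.741, -0.0, -0.0]
ft_force: [1.0, -0.5, 0.7]
finger_gap: 0.0856
```

>>> apply_moves --commands '[0.001,0,0.01,0,0,0,0,0,0,0.014,0,0,0,0,0,0,0.014,0,0,0,0,0,0,0.014,0,0,0,0,0,0,0.014,0,0,0,0,0,0,0.014,0,0,0,0,0,0,0.014,0,0,0,0,0,0,0.01,0,0,0,0]'

```text
clock: 12.77
tool_pos: [0.5177, 0.0785, 0.2982]
orientation: [0.671, 0.741, -0.001, -0.0]
ft_force: [-0.7, -0.1, 0.6]
finger_gap: 0.0856
```

>>> apply_moves --commands '[0,0,0.007,0,0,0,0,0,0,0.004,0,0,0,0,0,0,0,0,0,0,0,0,0,0,0,0,0,0,0,0,0,0,0,0,0]'

```text
clock: 13.18
tool_pos: [0.5184, 0.0796, 0.2898]
orientation: [0.671, 0.742, 0.0, 0.0]
ft_force: [0.7, 0.2, 0.0]
finger_gap: 0.0855
```

```bash
python3 - <<'E'
from h import *
s=get_state();print(s['tool_pos'],s['orientation'],s['ft_force'])
im,d=snapshot('side'); cv2.imwrite('pics/s5.png',cv2.resize(im[110:310,140:400,::-1],(780,600)))
E
```

```text
[0.51839624 0.0795934  0.28984065] [6.70896844e-01 7.41550487e-01 3.71419349e-04 4.02588664e-04] [0.66084265 0.15341343 0.00150512]
```

View pics/s5.png

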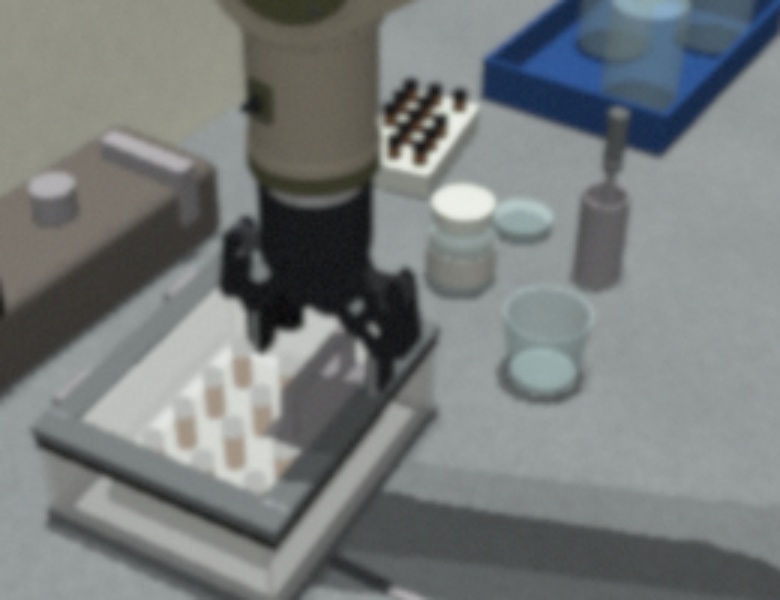

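The fingers at (263,330) and (388,370) straddle the handle bar at about (330,370), and the probe still stands in the cup at (617,150). Closing.

>>> apply_moves --commands '[0,0,0,0,0,0,0.5,0,0,0,0,0,0,1,0,0,0,0,0,0,1,0,0,0,0,0,0,1,0,0,0,0,0,0,1,0,0,0,0,0,0,1,0,0,0,0,0,0,1,0,0,0,0,0,0,1]'

```text
clock: 13.9
tool_pos: [0.5191, 0.0795, 0.2895]
orientation: [0.671, 0.742, 0.001, 0.001]
ft_force: [8.8, 1.1, -5.9]
finger_gap: 0.009
```

>>> apply_moves --commands '[0,0,0,0,0,0,1,0,0,0,0,0,0,1]'

```text
clock: 14.07
tool_pos: [0.5191, 0.0795, 0.2895]
orientation: [0.671, 0.742, 0.002, 0.001]
ft_force: [8.8, 2.2, -4.4]
finger_gap: 0.0087
```

>>> apply_moves --commands '[0,0.00205,-0.00165,0.01,0,0,1,0,0.00205,-0.00165,0.01,0,0,1,0,0.00205,-0.00165,0.01,0,0,1,0,0.00205,-0.00165,0.01,0,0,1,0,0,0,0,0,0,1]'

```text
clock: 14.48
tool_pos: [0.5275, 0.0803, 0.2958]
orientation: [0.671, 0.741, -0.014, -0.013]
ft_force: [8.0, 1.5, -6.8]
finger_gap: 0.0089
```

>>> apply_moves --commands '[0,0.00205,-0.00165,0.01,0,0,1,0,0.00205,-0.00165,0.01,0,0,1,0,0.00205,-0.00165,0.01,0,0,1,0,0.00205,-0.00165,0.01,0,0,1,0,0.00205,-0.00165,0.01,0,0,1,0,0.00205,-0.00165,0.01,0,0,1,0,0,0,0,0,0,1]'

```text
clock: 15.07
tool_pos: [0.5403, 0.0816, 0.3048]
orientation: [0.67, 0.741, -0.036, -0.033]
ft_force: [6.7, 1.0, -6.1]
finger_gap: 0.0088
```

>>> apply_moves --commands '[0,0.00205,-0.00165,0.01,0,0,1,0,0.00205,-0.00165,0.01,0,0,1,0,0.00205,-0.00165,0.01,0,0,1,0,0.00205,-0.00165,0.01,0,0,1,0,0.00205,-0.00165,0.01,0,0,1,0,0.00205,-0.00165,0.01,0,0,1,0,0.00205,-0.00165,0.01,0,0,1,0,0,0,0,0,0,1]'

```text
clock: 15.73
tool_pos: [0.5559, 0.0831, 0.3141]
orientation: [0.669, 0.739, -0.062, -0.057]
ft_force: [5.9, 1.0, -6.4]
finger_gap: 0.0089
```

>>> apply_moves --commands '[0,0,0,0,0,0,1,0,0,0,0,0,0,1,0,0,0,0,0,0,1,0,0,0,0,0,0,1]'

```text
clock: 16.07
tool_pos: [0.5557, 0.0831, 0.314]
orientation: [0.669, 0.739, -0.062, -0.056]
ft_force: [8.5, 1.5, -6.6]
finger_gap: 0.0086
```

```bash
python3 - <<'E'
from h import *
s=get_state();print({k:np.round(s[k],4) for k in('tool_pos','orientation','ft_force','finger_gap','qvel')})
for n in('side','top'):
    im,d=snapshot(n); p=pts(n,d)
    # lid-frame coords about hinge (yaw .1, bar at 65 mm ahead of centre)
    c,sn=np.cos(.1),np.sin(.1); ex=np.array([c,sn]);ey=np.array([-sn,c])
    H=np.array([.5183,.0786])+.165*ex
    q=p[...,:2]-H; X=q@ex;Y=q@ey;Z=p[...,2]
    m=(d>0)&(abs(abs(Y)-.11)<.007)&(X>-.19)&(X<-.02)&(Z>.09)&(Z<.16)
    if m.sum()>20: print(n,'lid slope',m.sum(),np.polyfit(X[m],Z[m],1))
    m=(abs(X+.19)<.012)&(abs(Y)<.115)&(Z>.1)&(Z<.16); print('front top z',m.sum(),np.median(Z[m]))
    for lo,hi in((.1,.115),(.12,.14),(.15,.17),(.172,.185)):
        k=p[(Z>lo)&(Z<hi)&(np.hypot(p[...,0]-.472,p[...,1]+.29)<.06)]
        print(n,'probe',lo,len(k),k.mean(0) if len(k) else '')
    if n=='side': cv2.imwrite('pics/s6.png',cv2.resize(im[110:310,140:400,::-1],(780,600)))
E
```

```text
{'tool_pos': array([0.5557, 0.0831, 0.314 ]), 'orientation': array([ 0.6686,  0.7389, -0.0617, -0.0563]), 'ft_force': array([ 8.4626,  1.5135, -6.5799]), 'finger_gap': np.float64(0.0086), 'qvel': array([ 0.001 , -0.0017, -0.0005, -0.0004, -0.0002,  0.0005, -0.0006])}
side lid slope 449 [-0.16723756  0.0978032 ]
front top z 855 0.1286872911416267
side probe 0.1 19 [ 0.4690487  -0.28858624  0.10716661]
side probe 0.12 45 [ 0.4685427  -0.28539295  0.1303054 ]
side probe 0.15 45 [ 0.46831372 -0.28580459  0.15996492]
side probe 0.172 22 [ 0.47048622 -0.29039961  0.17435377]
top lid slope 540 [-0.16514884  0.09917862]
front top z 186 0.12994130762549427
top probe 0.1 3 [ 0.47064137 -0.28814254  0.10439785]
top probe 0.12 15 [ 0.47024661 -0.28523673  0.13081479]
top probe 0.15 19 [ 0.47008053 -0.28511257  0.16124687]
top probe 0.172 43 [ 0.47101264 -0.29093463  0.17634456]
```

View pics/s6.png

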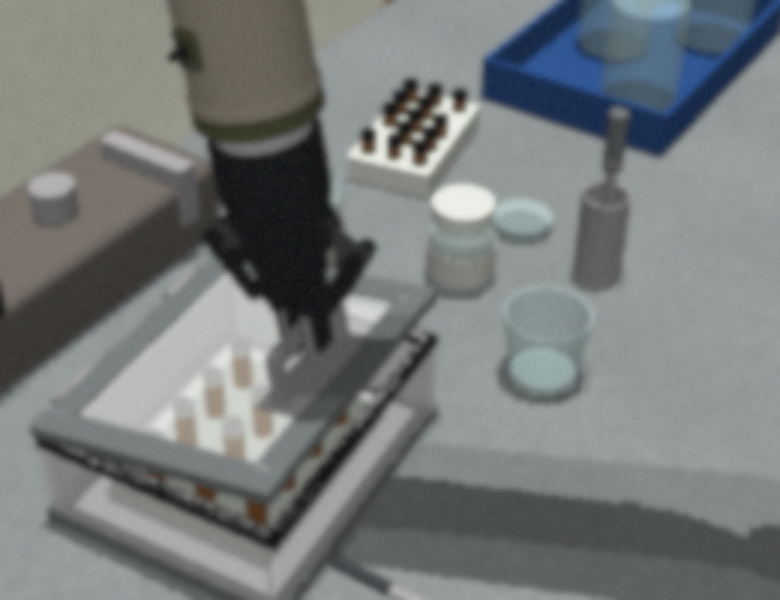

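The lid is open about 0.165 rad (slope fits from both views), so the front edge is about 33 mm up. The gripper holds the bar at (305,345), and the probe at (617,150) is still upright in the cup. Handing in.

```bash
python3 -c "
from h import *
print(hand_in())"
```

```text
the job is handed in; nothing more can be done
None
```

I stood the probe in the steel cup with the lid still shut, then pulled the lid up by its handle past the seal. I handed in with the arm still gripping the handle. The job took about 16 s of the 51 s allowed; no verdict was reported.

My last checks before handing in:
- **Lid:** both cameras show it open about 0.165–0.167 rad, so the front edge is raised about 33 mm. The joints were still, the finger gap was 8.6 mm on the 10 mm bar, and the wrist felt a steady 11 N or so.
- **Probe and cup:** the probe stands upright on the cup floor with its top at about 0.175 m, free of the gripper. The cup was within about 2 mm of its starting place after the release.
- **Other things on the bench:** I saw none of them moved in the side-view crop. I didn't measure them, and the vial lies outside that crop.

No check failed. The camera positions of the probe, cup and bar differed between the two views by 2–4 mm at most.

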